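Take the charged pack out of the charging cage

TASK

The battery pack in the wire charging cage is charged: squeeze the thumb lever towards its finger post so the latch bar lifts out of the catch, then swing the gate wide open. Draw the pack out by its end pull until it is wholly clear of the hood and let go of it there; then take it again round its body and lay it flat on the repair mat, all of it on the mat, without tipping or dropping it. Last, swing the gate fully shut so that the latch bar drops back into its catch, and leave the tools and everything else lying where they are.

Things in the scene. Friction and masses are not known exactly. Their poses are not given: they have to be found in the camera images.
- cage: Fixed grey steel and welded-wire charging cage, 250 mm wide, 320 deep, 98 high at the charger in its rear. Origin: centre of width on the bench; x to the rear, y left seen from the robot, z up; front and gate look along -x. Floor sheet 4 mm thick, x -180 to +140. Front posts 16 mm square, 90 high, at x -128, y +117 (hinge) and -117 (latch). Wire sides at y +-117, 82 high.
- sill (a point): Middle of the open sill, the cage floor in front of the gate (cage x -180 to -136 mm), at cage x -155, on the floor's top, 4 mm above the bench. Axes as the cage's.
- hood_edge (a point): Middle of the front edge of the cage's wire hood, at its underside: cage x -32 mm, 74 mm above the bench. The hood (top at 82 mm) covers cage x -32 to +100; between it and the gate the cage is open above. Beside the pack run two guide strips 16 mm high, 68 mm apart, from under the hood to cage x -45, flared at the front.
- gate_hinge (a point): Point on the gate's upright hinge line at bench height, fixed to the cage at cage x -128, y +105 mm; axes as the cage's.
- gate (a joint): Angle of the gate, rad: 0 shut, grows as its free end swings towards the robot (clockwise from above), stop at 2.0. Wire panel 203 mm long, 12 mm thick, from 12 to 88 mm above the bench; stays where it is left (friction about 0.05 N m). The bar in its catch lets it move only about 0.02 rad.
- gate_grip (a point): Point carried by the gate, 114 mm from the hinge line along it, 12 mm in front of its mid-plane, 115 mm above the bench: midway between the outer sides of finger post and thumb lever when squeezed together, 32 mm over both (46 mm at rest). x through the gate to the rear when shut, y along it to the hinge. Top rail at 88 mm; nothing but these two stands above it.
- finger_post (a point): Centre of the fixed steel finger post on the gate, 115 mm above the bench; 14 x 12 mm (x, y as gate_grip's), top at 136 mm. Its outer side lies 16 mm from gate_grip towards the hinge.
- thumb_knob (a point): Centre of the round knob on the thumb lever, 18 mm dia., 14 mm long, axis through the gate, 115 mm above the bench at rest. Its outer side lies 30 mm from gate_grip, away from the hinge, at rest and 16 mm when squeezed. Pushed 14 mm towards the finger post it lifts the bar; takes about 1 N.
- latch (a joint): Angle of the latch, rad: 0 bar down, stop at 0.28, clear of the catch above 0.13. A dark steel bell crank on the gate's front, pivot 135 mm from the hinge line and 66 mm high: a level bar (8 x 12 mm) runs 97 mm to the catch, the thumb lever stands up from the pivot. Its own weight drops it, into the notch only with the gate within 0.02 rad of shut.
- latch_nose (a point): Point in the latch bar near its free end, 92 mm from the pivot, mid-height of the bar, 66 mm above the bench when down in the catch; moves with the bar.
- catch_notch (a point): Bottom of the notch of the steel catch on the cage's latch post, where the bar lies, 53 mm above the bench. Notch wall top at 71 mm; in front of it a ramp falls 20 mm over 29 mm towards the robot. When the gate is pushed shut the bar rides up the ramp (about 2 N at the free end) and drops in; or hold the lever squeezed and let go once shut.
- pack: Dark battery pack, case 130 x 60 x 46 mm (x, y, z), black D-shaped pull at its -x end, 0.5 to 0.8 kg. Origin: centre of the case's underside; x along the case from pull to rear, z up. It stands on the cage floor (4 mm), mostly under the hood, axes about the cage's, pull towards the gate, and slides along the floor.
- pack_pull (a point): Middle of the upright bar of the pack's pull: 10 x 10 mm, from 6 to 42 mm above the underside; this point is 89 mm from the pack's origin to -x and 24 mm above the underside. 19 mm free between bar and case. Can be pinched from above on its +-y sides.
- pack_tail (a point): Centre of the pack's rear end face, 65 mm from the pack's origin to +x, 23 mm above the underside.
- mat: Flat silicone repair mat (blue), fixed on the bench to the robot's right of the cage, 300 x 250 x 3 mm (x, y, z), origin centre of its underside. Tools lie on its -y side (y below -70 mm) and along its +x edge (x above 95 mm); the rest is bare.
- screwdriver: Black-handled screwdriver, 170 mm, lying on the mat's -y side along x; leave it.
- cutters: Red-handled side cutters, about 120 mm, lying along y near the mat's +x edge; leave them.
- spool: Solder spool, 52 mm dia., 38 mm high, to the right of the cage; leave it.
- meter: Black multimeter, 140 x 72 x 42 mm, lying on the left of the bench; leave it.
- cup: Brown paper cup, 76 mm dia., 85 mm high, on the left of the bench; leave it.
- tape: Roll of masking tape, 80 mm dia., 24 mm high, on the left of the bench; leave it.
- partbox: Small black parts box with a pale lid, 110 x 75 x 39 mm, right of the cage beyond the mat; leave it.

How it is judged (in metres and radians):
On the way, in this order (a step that is already met when the one before it is completed fails the run):
1. the latch bar is lifted clear of its catch while the gate is still shut (value of joint latch above 0.14 rad and value of joint gate below 0.12 rad), for 0.05 s.
2. the gate is swung wide open (over 1.3 rad) (value of joint gate above 1.3 rad), for 0.1 s.
3. the pack is being drawn out by its end pull (x of pack in the frame of cage below -0.03 m and distance between the grasp point and pack_pull below 0.045 m and contact force between the fingers and pack above 0.5 N), for 0.05 s.
4. the pack is wholly clear of the hood, standing level on the sill or bench, let go and at rest (x of pack_tail in the frame of cage below -0.03 m and height (world z) of pack below 0.012 m and angle between pack's own z axis and vertical below 0.15 rad and contact force between the fingers and pack below 0.1 N and linear speed of pack below 0.03 m/s), for 0.15 s.
5. the pack is lifted by its body (grasp within 55 mm of its middle along its length) (height (world z) of pack above 0.02 m and x of the grasp point in the frame of pack between -0.055 and 0.07 m and contact force between the fingers and pack above 0.5 N), for 0.1 s.
6. the pack lies flat on the mat, both its ends over the mat, let go and at rest (x of pack_pull in the frame of mat between -0.155 and 0.155 m and y of pack_pull in the frame of mat between -0.13 and 0.13 m and x of pack_tail in the frame of mat between -0.155 and 0.155 m and y of pack_tail in the frame of mat between -0.13 and 0.13 m and height (world z) of pack below 0.008 m and angle between pack's own z axis and vertical below 0.06 rad and linear speed of pack below 0.03 m/s and contact force between the fingers and pack below 0.1 N), for 0.15 s.
At the end, for the whole second after the job is handed in: The gate is shut (under 0.05 rad) with the latch bar down in its catch (under 0.04 rad); the pack lies flat on the mat (underside under 8 mm above the bench, tilt under 0.06 rad) at rest, with its pull and its rear end both over the mat (within 5 mm of its edges) (value of joint gate below 0.05 rad and value of joint latch below 0.04 rad and x of pack_pull in the frame of mat between -0.155 and 0.155 m and y of pack_pull in the frame of mat between -0.13 and 0.13 m and x of pack_tail in the frame of mat between -0.155 and 0.155 m and y of pack_tail in the frame of mat between -0.13 and 0.13 m and height (world z) of pack below 0.008 m and angle between pack's own z axis and vertical below 0.06 rad and linear speed of pack below 0.02 m/s); the robot touches nothing.
It fails at once if the pack is tipped over (more than 35 degrees) (angle between pack's own z axis and vertical above 0.6 rad).
It fails at once if the pack is dropped (let go more than 20 mm above where it should stand) (height (world z) of pack above 0.024 m and contact force between anything else and pack below 0.05 N).
It fails at once if a bystander is moved more than 20 mm (distance of any of screwdriver, cutters, spool, meter, cup, tape, partbox from where it was at the start of the episode above 0.02 m).
It also fails if it takes over 72 s, if anything falls off the work surface, if the arm or the gripper's body presses on something with over 40 N, if the wrist force passes 120 N, or if a joint passes its speed limit or range.

ROBOT

A 7-joint arm with a two-finger parallel gripper is mounted at the origin on the work surface. World frame = base frame: x ahead of the robot, y to its left, z up, the work surface at z = 0. Lengths are in m, angles in degrees, forces in N, time in s.
With the tool pointing down it reaches from about 0.425 to 0.875 m from the base axis. Payload 9.9 kg.
Tool frame: the origin (TCP) lies at the very end of the fingers, on their centre line; the grasp point (between the pads) lies 19 mm behind it; z points along the fingers, y is the line along which they close (so a half turn about z gives the same grasp; the last joint's range is limited). The gripper opens to 85 mm and grips with 20 to 120 N. Pads are 22 mm wide; open, the fingers measure 114 mm over their backs; the gripper's body (76 mm by 85 mm) begins 54 mm behind the grasp point. The pads swing forward as they close: fully open they stand 13 mm farther back than shut.
Start: joints at [-74.301, 32.985, 1.427, 82.34, -0.859, 64.687, -3.237], TCP at [0.236, 0.632, 0.231] pointing down, gripper open.
Joint ranges: [-157.87, 157.87], [-19.46, 123.44], [-87.15, 90], [11.01, 140.99], [-62.26, 242.26], [9.8, 113.94], [-161.44, 161.44]. Speed limits (degrees/s): [127.2, 127.2, 172.46, 172.46, 180, 180, 180].

INTERFACE

Orientations are given as a 3x3 rotation matrix whose columns are the frame's x, y, z axes.
In Python, from station import bot, move_gripper, kin, readout, grab_frame, ticket gives the robot as it stands. The module is installed in compiled form; this text tells all that it offers. Calls block until the motion is done:
- bot.goto(position, orientation): joint-space move of the TCP to a pose.
- bot.move_l(position, rotation=None, speed=0.15, max_force=None): straight line of the TCP; rotation=None keeps the orientation; speed is the mean speed in m/s. With max_force (N) it stops when the force on the tool has changed by that much, and returns True; else False.
- bot.movej(angles): joint-space move.
- move_gripper(opening, grip_force=None): finger opening in m; grip_force is the grip in N (None keeps the last); returns when the fingers have stopped.
- bot.wait(seconds).
- kin.solve_ik(position, orientation): joint angles nearest the present ones, or None.
- readout.read_state(): the state.
- grab_frame(name): name is "scene" or "top" or "wrist"; returns a dict with "color" (420x560x3 uint8, red, green, blue), "z_map" (420x560 float32, m along the optical axis (not along the pixel's ray), 0 where there is no reading), "fx", "fy", "cx", "cy" (pixels), "extrinsics" (4x4, takes a point from world to camera coordinates); the wrist camera has in their place "hand_eye" (4x4, takes a point from camera to tool coordinates, whose origin is the TCP and whose axes are the flange's). Camera axes: x right, y down, z forward; pixel columns grow to the right and rows downward; lengths in m; the calibration is good to about 2 mm. The wrist camera is an equidistant fisheye: a pixel r from the principal point sees the ray r / f radians off the axis. A picture is of the moment at which its call begins: read the wrist's pose just before it.
A pose or a line that the arm cannot do raises bot.MotionError and nothing moves.
- ticket.hand_in(): hands the job in, once; it reports no verdict.
The state is a dict: "clock": time; "qpos": joint angles; "joint_vel": joint speeds; "tau": joint torques, N m; "ee_pos": TCP position; "eef_rot": TCP orientation; "contact_force": force on the tool from outside, world axes, zero at the start; "wrist_torque": the same for the moment, N m; "grip_width": finger opening in m.
Only numpy, scipy, OpenCV 4.12 (cv2) and the standard library are available. Lean on these libraries where they do the work, as an engineer would, in place of code of your own. Each camera call takes 0.05 s, during which the arm holds its last target. There are 200 camera calls.

## Working session

There is one attempt and no reset: what is moved stays moved. The work goes in short steps, each a Python script; the robot and the scene stay as the last script left them, time stands still between calls to the robot, and variables do not carry over. Pictures are saved under pics/ and viewed, on a budget of 10 in all, crops included, one or two more only if the job needs it, and the job is handed in when it is done.

```bash
mkdir -p pics; cat > h.py <<'E'
import numpy as np, cv2
from station import bot, move_gripper, kin, readout, grab_frame, ticket
def cloud(f):
    z=f["z_map"]; v,u=np.mgrid[:z.shape[0],:z.shape[1]]
    p=np.stack([(u-f["cx"])/f["fx"]*z,(v-f["cy"])/f["fy"]*z,z],-1)
    E=np.linalg.inv(f["extrinsics"]); w=p@E[:3,:3].T+E[:3,3]; w[z==0]=np.nan
    return w
def save(n,c): cv2.imwrite("pics/"+n+".png",c[...,::-1])
def R(yaw): # tool down; tool y axis (closing) at world angle yaw
    c,s=np.cos(yaw),np.sin(yaw)
    y=np.array([c,s,0]); z=np.array([0,0,-1.]); return np.stack([np.cross(y,z),y,z],1)
def st():
    s=readout.read_state(); print("t%.2f"%s["clock"],np.round(s["ee_pos"],4),"F",np.round(s["contact_force"],1),"w%.4f"%s["grip_width"])
    return s
E
python3 - <<'E'
from h import *
st()
for n in("scene","top"):
    f=grab_frame(n); np.savez(n+"0.npz",**f); save(n+"0",f["color"]); print(f["fx"],np.round(f["extrinsics"],3).tolist())
E
```

```text
t0.00 [0.2362 0.6318 0.2304] F [-0.7 -1.3  0. ] w0.0856
438.2629815887501 [[0.548, 0.837, -0.007, -0.3], [0.712, -0.47, -0.522, -0.347], [-0.44, 0.281, -0.853, 1.875], [0.0, 0.0, 0.0, 1.0]]
523.9595391814404 [[-0.018, -1.0, -0.001, -0.017], [-0.99, 0.017, -0.14, 0.557], [0.14, -0.002, -0.99, 1.449], [0.0, 0.0, 0.0, 1.0]]
```

View pics/top0.png

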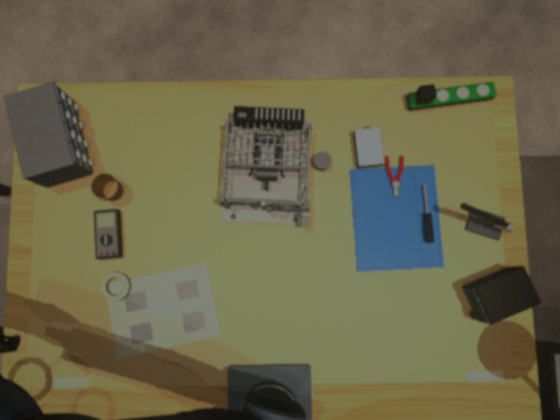

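View pics/scene0.png

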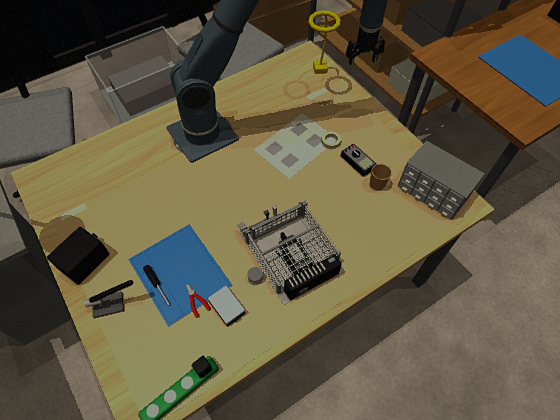

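The top view shows the cage at u 220–312, v 105–225, with the gate along v≈205. The mat is at (350–442, 167–270), cutters at (395,175), screwdriver at (428,215) and spool at (321,161). The scene view agrees.

```bash
cat > a.py <<'E'
from h import *
f=dict(np.load("top0.npz")); w=cloud(f); c=f["color"].astype(int)
r,g,b=c[...,0],c[...,1],c[...,2]
m=(b>r+40)&(b>g+20)&np.isfinite(w[...,2]); m[:,:330]=0;m[:,460:]=0
p=w[m][:,:2].astype(np.float32); print("mat",cv2.minAreaRect(p),np.median(w[m][:,2]))
reg=np.zeros(m.shape,bool); reg[95:240,210:318]=1
h=w[...,2]
for lo,hi in((.03,.2),(.1,.2),(.075,.1)):
    k=reg&(h>lo)&(h<hi); k[:,313:]=0; q=w[k][:,:2].astype(np.float32); print(lo,k.sum(),cv2.minAreaRect(q),q.min(0),q.max(0))
k=reg&(h>.1)&(h<.2); print(np.round(np.c_[w[k],np.argwhere(k)],3).tolist()[:40])
cv2.imwrite("pics/crop0.png",cv2.resize(f["color"][95:240,205:330][...,::-1],None,fx=4.1,fy=4.1,interpolation=cv2.INTER_CUBIC))
E
python3 a.py
python3 - <<'E'
from h import *
# look from in front of / above the gate
for p in ([0.5,0.0,0.36],[0.52,0.03,.33]):
    print(kin.solve_ik(p,R(np.pi/2)),kin.solve_ik(p,R(-np.pi/2)))
E
```

```text
mat ((0.5220215916633606, -0.3754538297653198), (0.2974720597267151, 0.24791818857192993), 1.973152756690979) 0.00212737184991596
0.03 4484 ((0.664099395275116, -0.003141835331916809), (0.251858115196228, 0.33198073506355286), 86.60529327392578) [ 0.49126843 -0.13105127] [0.8344202  0.12887457]
0.1 135 ((0.6823551654815674, -0.012364819645881653), (0.12280941009521484, 0.28379830718040466), 78.733154296875) [ 0.5353059  -0.09662279] [0.8225719 0.026239 ]
0.075 2729 ((0.6808136701583862, -0.005631938576698303), (0.2514886260032654, 0.3005055785179138), 85.81908416748047) [ 0.52250624 -0.13105127] [0.8344202  0.12877087]
[[0.823, 0.009, 0.101, 108.0, 261.0], [0.822, 0.006, 0.102, 108.0, 262.0], [0.819, 0.023, 0.105, 109.0, 256.0], [0.818, -0.038, 0.103, 109.0, 278.0], [0.819, -0.052, 0.101, 109.0, 283.0], [0.817, 0.018, 0.1, 110.0, 258.0], [0.816, 0.006, 0.104, 110.0, 262.0], [0.816, -0.007, 0.102, 110.0, 267.0], [0.817, -0.021, 0.1, 110.0, 272.0], [0.814, -0.035, 0.106, 110.0, 277.0], [0.816, -0.038, 0.101, 110.0, 278.0], [0.815, -0.072, 0.102, 110.0, 290.0], [0.813, 0.007, 0.103, 111
[... 697 characters left out ...]
52, 0.103, 114.0, 283.0], [0.804, -0.083, 0.101, 114.0, 294.0], [0.803, -0.094, 0.101, 114.0, 298.0], [0.801, -0.096, 0.108, 114.0, 299.0], [0.803, 0.026, 0.101, 115.0, 255.0], [0.801, -0.004, 0.104, 115.0, 266.0], [0.802, -0.021, 0.1, 115.0, 272.0], [0.801, -0.035, 0.102, 115.0, 277.0], [0.802, -0.049, 0.1, 115.0, 282.0]]
[-23.99752347  13.09281245  24.16674104  96.03495033  -5.59385044
  72.06533573  91.33797288] [-48.22517079  20.29789296  61.93289493  96.66150476 -18.54182224
  74.28117416 -72.65205936]
[-22.15297401  15.81007493  18.46053561  96.5391251   -5.31989794
  68.51103651  87.60774672] [-46.26420199  22.47504218  56.12004722  97.22978664 -19.62858204
  70.8707493  -75.60239357]
```

View pics/crop0.png

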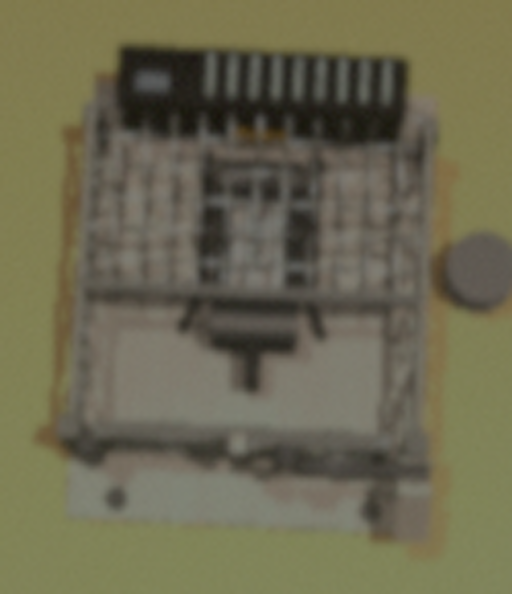

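Crop: gate rail at v≈445, finger post and knob near (240,440) and (262,462), pull bar at (250,370), hood edge at v≈297. The cage yaw is about -3°. I'll take a closer look with the wrist camera.

```bash
cat >> h.py <<'E'
def wcloud(f,s):
    z=f["z_map"]; v,u=np.mgrid[:z.shape[0],:z.shape[1]]
    x=(u-f["cx"])/f["fx"]; y=(v-f["cy"])/f["fy"]; r=np.hypot(x,y)+1e-9
    t=np.tan(np.minimum(r,1.5))/r
    p=np.stack([x*t*z,y*t*z,z],-1); H=f["hand_eye"]
    p=p@H[:3,:3].T+H[:3,3]; w=p@np.array(s["eef_rot"]).T+s["ee_pos"]; w[(z==0)|(r>1.4)]=np.nan
    return w
def wrist(n):
    s=readout.read_state(); f=grab_frame("wrist"); w=wcloud(f,s); np.savez(n+".npz",w=w,color=f["color"]); save(n,f["color"]); return f,s,w
E
python3 - <<'E'
from h import *
bot.goto([0.52,0.0,0.32],R(np.pi/2-.05)); s=st(); print(np.round(s["qpos"],1))
f,s,w=wrist("w1"); print(f["fx"],np.round(f["hand_eye"],3).tolist())
E
```

```text
t2.58 [0.5201 0.0009 0.3198] F [-1.4  0.1  0.3] w0.0856
[-20.7  16.3  20.9  97.8  -6.3  67.1  89.1]
325.19226210127806 [[0.0, -0.957, -0.29, 0.075], [1.0, 0.0, 0.0, -0.001], [-0.0, -0.29, 0.957, -0.143], [0.0, 0.0, 0.0, 1.0]]
```

View pics/w1.png

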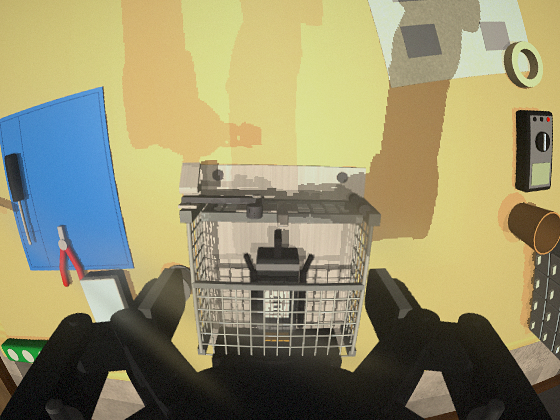

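The wrist view shows the gate rail at v≈207 (u 181–378), the knob at (255,210), the finger post at (282,238), the pull near (278,240) and the sill edge at v≈165. Next I'll extract coordinates.

```bash
cat > b.py <<'E'
from h import *
d=np.load("w1.npz"); w=d["w"]; c=d["color"].astype(int)
u0,u1,v0,v1=170,390,155,360
W=w[v0:v1,u0:u1]; h=W[...,2]
k=(h>.1)&(h<.16)&(W[...,0]<.62); 
n,lab,stt,cen=cv2.connectedComponentsWithStats(k.astype(np.uint8),connectivity=8)
for i in range(1,n):
    if stt[i,4]>5: q=W[lab==i]; print("tall",stt[i,4],cen[i]+[u0,v0],np.round(np.median(q,0),4),np.round(q.min(0),3),np.round(q.max(0),3))
k=(h>.082)&(h<.098)&(W[...,0]<.60); q=W[k]; print("rail",len(q),np.round(q.min(0),3),np.round(q.max(0),3)); print(cv2.minAreaRect(q[:,:2].astype(np.float32)))
for y0 in np.arange(-.14,.16,.02):
    a=q[(q[:,1]>y0)&(q[:,1]<y0+.02)]
    if len(a): print(np.round(y0,2),len(a),np.round(np.percentile(a[:,0],[2,50,98]),4),np.round(np.median(a[:,2]),3))
# hood front edge
k=(h>.068)&(h<.088)&(W[...,0]>.6); q=W[k]
for y0 in np.arange(-.12,.12,.03):
    a=q[(q[:,1]>y0)&(q[:,1]<y0+.03)]
    if len(a): print("hood",np.round(y0,2),len(a),np.round(np.percentile(a[:,0],[1,5]),4))
# sill front edge: brightness vs bench: sat
hsv=cv2.cvtColor(d["color"],cv2.COLOR_RGB2HSV)
for u in range(225,345,20):
    col=hsv[150:185,u,1]; e=150+np.argmax(col<100); print("sill",u,e,np.round(w[e,u],4))
# dark pack region
g=c.max(2); k=(g<70); k[:228]=0;k[292:]=0;k[:,:235]=0;k[:,320:]=0
for lo,hi in((.005,.04),(.04,.06)):
    q=w[k&(w[...,2]>lo)&(w[...,2]<hi)]; print("dark",lo,len(q),np.round(q.min(0),4),np.round(q.max(0),4))
for v in range(228,275,4):
    uu=np.where(k[v])[0]; 
    if len(uu): print(v,uu.min(),uu.max(),np.round(w[v,uu.min()],3),np.round(w[v,uu.max()],3),np.round(w[v,278],3))
cv2.imwrite("pics/w1c.png",cv2.resize(d["color"][150:300,175:385][...,::-1],None,fx=3.8,fy=3.8,interpolation=cv2.INTER_CUBIC))
E
python3 b.py
```

```text
tall 248 [254.06048387 210.66935484] [ 0.5433 -0.0237  0.1216] [ 0.537 -0.034  0.107] [ 0.552 -0.015  0.125]
tall 226 [281.9380531  216.11946903] [0.5465 0.0063 0.1349] [0.544 0.001 0.1  ] [0.558 0.013 0.138]
rail 1971 [ 0.541 -0.119  0.082] [0.594 0.129 0.098]
((0.5667567849159241, 0.004846423864364624), (0.051314711570739746, 0.24842765927314758), 0.582597553730011)
-0.12 194 [0.5474 0.5547 0.5651] 0.09
-0.1 114 [0.5513 0.5567 0.5634] 0.088
-0.08 174 [0.5522 0.5576 0.5642] 0.088
-0.06 185 [0.5521 0.5583 0.565 ] 0.088
-0.04 90 [0.5416 0.5634 0.5676] 0.088
-0.02 202 [0.542  0.5606 0.5681] 0.088
0.0 89 [0.5443 0.5592 0.5695] 0.088
0.02 179 [0.5571 0.5634 0.5702] 0.088
0.04 171 [0.5601 0.5656 0.5726] 0.088
0.06 173 [0.5614 0.5668 0.5737] 0.088
0.08 171 [0.5626 0.568  0.5746] 0.088
0.1 139 [0.5628 0.5697 0.578 ] 0.089
0.12 90 [0.5631 0.5691 0.5785] 0.09
hood -0.12 753 [0.6031 0.6137]
hood -0.09 720 [0.6535 0.6541]
hood -0.06 610 [0.6551 0.6565]
hood -0.03 693 [0.6578 0.6587]
hood 0.0 624 [0.6596 0.6605]
hood 0.03 693 [0.661 0.662]
hood 0.06 605 [0.6633 0.6642]
hood 0.09 851 [0.6038 0.61
[... 522 characters left out ...]
037]
240 275 281 [ 0.609 -0.004  0.045] [0.609 0.004 0.046] [0.608 0.    0.046]
244 275 280 [ 0.614 -0.004  0.046] [0.614 0.003 0.047] [0.615 0.    0.044]
248 259 296 [ 0.633 -0.029  0.012] [0.638 0.027 0.007] [ 0.621 -0.     0.045]
252 258 297 [ 0.634 -0.03   0.026] [0.638 0.027 0.023] [ 0.626 -0.     0.047]
256 244 312 [ 0.643 -0.052  0.017] [0.65  0.051 0.012] [ 0.633 -0.001  0.045]
260 246 311 [ 0.65  -0.05   0.017] [0.655 0.049 0.016] [ 0.637 -0.001  0.049]
264 247 309 [ 0.658 -0.049  0.015] [0.662 0.046 0.015] [ 0.642 -0.001  0.051]
268 249 308 [ 0.664 -0.046  0.016] [0.669 0.044 0.016] [ 0.649 -0.002  0.05 ]
272 250 305 [ 0.671 -0.045  0.016] [0.675 0.039 0.017] [ 0.656 -0.002  0.049]
```

View pics/w1c.png

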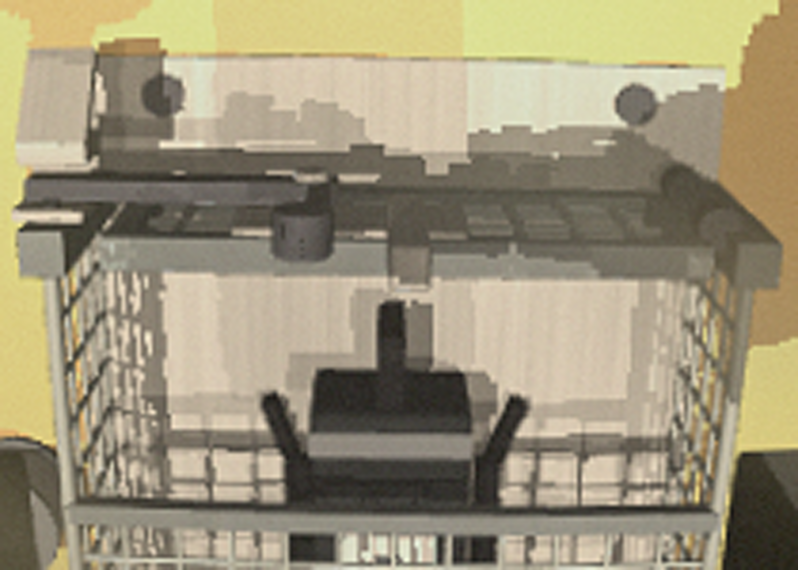

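Measurements are consistent: cage origin ≈ (0.691, -0.003), yaw ≈ -0.064, and the predicted post and knob positions match the measured ones within 1 mm. I'll check IK along the gate arc.

```bash
cat >> h.py <<'E'
YAW=-.064; C=np.array([.691,-.003])
def rot(a): return np.array([[np.cos(a),-np.sin(a)],[np.sin(a),np.cos(a)]])
def cw(x,y): return C+rot(YAW)@[x,y]
def gp(g,z,off=0.): # tool pose on gate_grip for gate angle g
    p=cw(-.128,.105)+rot(YAW-g)@[-.012,-.114]; return [*p,z],R(np.pi/2+YAW-g+off)
E
python3 - <<'E'
from h import *
for off in(0,np.pi):
  for g in np.arange(0,1.7,.3):
    q=kin.solve_ik(*gp(g,.098,off)); print(off,round(g,1),np.round(gp(g,0)[0],3),None if q is None else np.round(q,0))
for p in (.61,.476): print(kin.solve_ik([p,0,.025],R(np.pi/2+YAW)))
E
```

```text
0 0.0 [ 0.551 -0.003  0.   ] [-15.  33.  16. 111. -14.  38.  96.]
0 0.3 [0.518 0.008 0.   ] [-18.  31.  18. 115. -16.  36.  79.]
0 0.6 [0.49  0.028 0.   ] [-22.  29.  20. 119. -17.  34.  62.]
0 0.9 [0.469 0.055 0.   ] [-28.  29.  23. 122. -20.  33.  44.]
0 1.2 [0.458 0.087 0.   ] [-35.  29.  26. 123. -23.  33.  26.]
0 1.5 [0.456 0.121 0.   ] [-40.  30.  29. 122. -25.  34.   7.]
3.141592653589793 0.0 [ 0.551 -0.003  0.   ] [-40.  49.  65. 112. -55.  57. -42.]
3.141592653589793 0.3 [0.518 0.008 0.   ] [-43.  47.  65. 116. -55.  55. -59.]
3.141592653589793 0.6 [0.49  0.028 0.   ] [-46.  45.  65. 120. -55.  52. -77.]
3.141592653589793 0.9 [0.469 0.055 0.   ] [ 28.  38. -62. 120.  45.  50. 154.]
3.141592653589793 1.2 [0.458 0.087 0.   ] [  9.  29. -36. 122.  29.  38. 150.]
3.141592653589793 1.5 [0.456 0.121 0.   ] [-19.  27.  -2. 122.   2.  32. 158.]
[-13.25760928  42.3075364   14.39021633 104.68673851 -16.9150726
  35.09621029  97.79204333]
[-12.80022741  35.1648402   10.58884168 124.6082784  -16.76511267
  21.52479685  97.87708834]
```

```bash
python3 - <<'E'
from h import *
bot.goto(*gp(0,.20)); bot.move_l(gp(0,.098)[0],gp(0,0)[1],speed=.12,max_force=8); s=st()
move_gripper(.030,20); st()
w=wrist("w2")
for g in np.arange(.1,.31,.1):
    bot.move_l(*gp(g,.098),speed=.08); st()
wrist("w3")
E
```

```text
t4.19 [ 0.5512 -0.0031  0.0988] F [-0.5  0.1  0.1] w0.0855
t4.74 [ 0.551  -0.0022  0.0985] F [-1.1  2.9  5.8] w0.0320
t5.08 [5.398e-01 3.000e-04 9.850e-02] F [-0.4  2.8  4.8] w0.0312
t5.38 [0.5291 0.004  0.0985] F [0.6 3.  6.4] w0.0317
t5.67 [0.5187 0.0087 0.0985] F [0.4 3.6 6.6] w0.0315
```

View pics/w3.png

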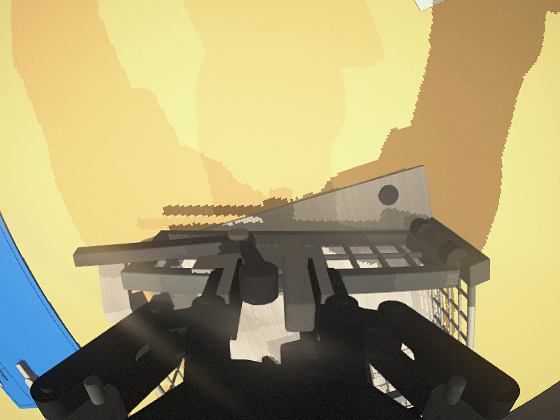

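The gate is moving with the hand: bar raised at (75–240, 245), knob and post gripped at (258,270) and (300,290), and the sill visible behind. I'll continue to 1.5 rad.

```bash
python3 - <<'E'
from h import *
for g in np.arange(.4,1.51,.1):
    bot.move_l(*gp(g,.098),speed=.09)
st()
move_gripper(.085); st(); bot.move_l(gp(1.5,.21)[0],speed=.2); st()
# above pull
P=np.array([.610,0.])
bot.goto([*P,.20],R(np.pi/2+YAW)); f,s,w=wrist("w4")
bot.move_l([*(P+.0),.17],R(np.pi/2+YAW)); st()
k=(f["color"].max(2)<70)&(w[...,2]>.035)&(w[...,2]<.058)&(abs(w[...,1])<.012)&(w[...,0]>.58)&(w[...,0]<.625)
q=w[k]; print(len(q),q.min(0),q.max(0),np.median(q,0))
E
```

```text
t9.02 [0.4573 0.1211 0.0984] F [4.2 1.6 6. ] w0.0318
t9.58 [0.4559 0.1211 0.098 ] F [-0.8 -0.7  0.6] w0.0853
t10.29 [0.4553 0.1215 0.2093] F [ 0.7 -0.1 -0.5] w0.0851
t12.02 [6.095e-01 6.000e-04 1.697e-01] F [0.9 0.4 0.5] w0.0852
71 [ 0.60568213 -0.00588698  0.03856665] [0.62481355 0.00366497 0.04750189] [ 0.62104229 -0.00190725  0.04593877]
```

View pics/w4.png

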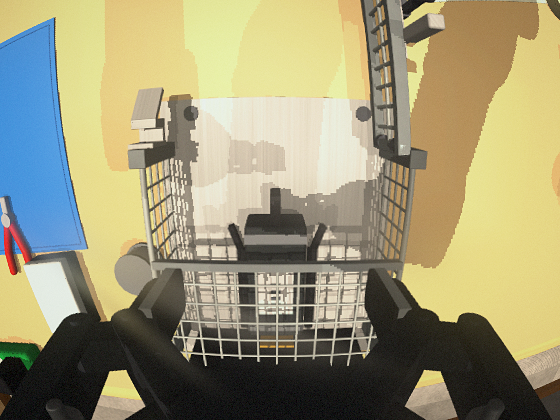

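The gate stands at about 1.5 rad. The pull bar is at about (0.610, -0.001), image (275,200). Now I'll pinch it and draw the pack out.

```bash
python3 - <<'E'
from h import *
r=R(np.pi/2+YAW); P=np.array([.610,-.001])
move_gripper(.05); bot.move_l([*P,.017],r,speed=.12,max_force=8); st()
move_gripper(0.0,30); s=st()
d=rot(YAW)@[-.118,0]; p0=np.array(s["ee_pos"])
bot.move_l(p0+[*d*.5,0],speed=.08); st(); bot.move_l(p0+[*d,0],speed=.08); st()
move_gripper(.05); bot.wait(.3); s=st()
bot.move_l([*s["ee_pos"][:2],.19],speed=.2)
bot.goto([.535,0.007,.2],r); st(); f,s,w=wrist("w5")
k=(f["color"].max(2)<80)&(w[...,2]>.035)&(w[...,2]<.06)&(abs(w[...,1]-.005)<.06)&(w[...,0]>.45)&(w[...,0]<.68)
q=w[k]; print(len(q),q.min(0),q.max(0)); b=w[k&(w[...,0]>.51)]; print(cv2.minAreaRect(b[:,:2].astype(np.float32)))
E
```

```text
t13.88 [ 0.6105 -0.001   0.0177] F [-0.2 -1.   0.5] w0.0503
t14.32 [ 0.6102 -0.0008  0.0174] F [-0.6  0.7  5.6] w0.0095
t15.20 [0.5504 0.0029 0.0174] F [-5.  -0.3  6.7] w0.0100
t16.08 [0.4912 0.0068 0.0174] F [-5.4 -0.7  6. ] w0.0097
t16.85 [0.4924 0.0067 0.0174] F [-0.3  0.8 -0.2] w0.0500
t18.16 [0.5356 0.0069 0.1987] F [-0.8 -0.8 -0.9] w0.0499
2168 [ 0.4865776  -0.03231855  0.03503231] [0.64593355 0.03257586 0.05198025]
((0.577429473400116, 0.0010601021349430084), (0.05948465317487717, 0.13474199175834656), 86.74991607666016)
```

View pics/w5.png

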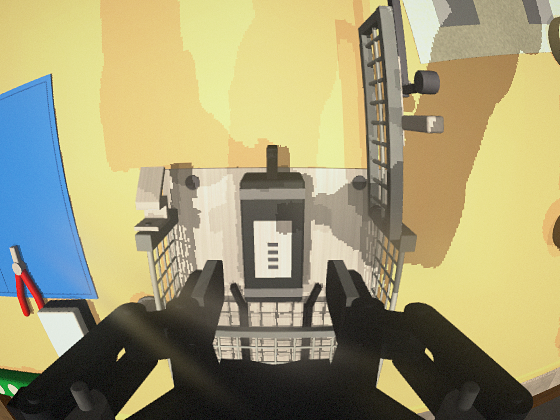

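The pack stands on the sill, tail at x≈0.645, well ahead of the hood edge (0.659). Its centre is ≈(0.578, 0.001), yaw ≈ -0.057, image (272,235). Now I'll grasp the body and carry it to the mat.

```bash
python3 - <<'E'
from h import *
y=-.057; G=[.575,.0012]; gx=-.004
move_gripper(.085); bot.move_l([*G,.16],R(np.pi/2+y),speed=.15)
bot.move_l([*G,.013],speed=.12,max_force=8); s=st()
move_gripper(.03,60); s=st(); z0=s["ee_pos"][2]
bot.move_l([*G,z0+.14],speed=.1); st()
m=.034; T=np.array([.522,-.3755])+rot(m)@[-.012+gx,.035]
bot.move_l([*T,z0+.14],R(np.pi/2+m),speed=.15); st()
bot.move_l([*T,z0+.02],speed=.12); print(bot.move_l([*T,z0-.004],speed=.03,max_force=5)); st()
move_gripper(.085); bot.wait(.3); st()
bot.move_l([*T,.2],speed=.2); f,s,w=wrist("w6"); f=grab_frame("top"); np.savez("top6.npz",**f); st()
E
```

```text
t20.55 [0.5755 0.0012 0.0137] F [-0.1  0.1  0.2] w0.0852
t20.91 [0.5754 0.0015 0.0138] F [-0.7  1.   7. ] w0.0595
t22.47 [0.5746 0.0012 0.1532] F [-0.   0.2 -6.4] w0.0594
t24.95 [ 0.5051 -0.3404  0.1537] F [ 0.1  0.7 -5.4] w0.0591
True
t26.77 [ 0.5046 -0.3409  0.0128] F [-0.8  0.3  5.9] w0.0593
t27.45 [ 0.5037 -0.3401  0.0118] F [0.1 0.3 0.5] w0.0852
t28.64 [ 0.5043 -0.3406  0.1987] F [-0.1  0.6  0. ] w0.0849
```

View pics/w6.png

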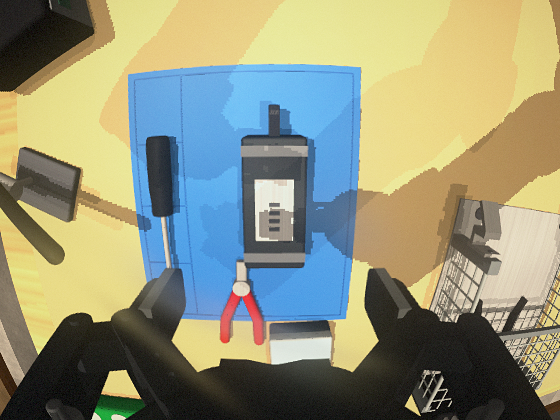

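The pack lies flat on the mat (image 243–308, 105–268). The cutters' tip at (241,265) is close to its corner. I'll check that the cutters didn't move, then close the gate.

```bash
python3 - <<'E'
from h import *
for n in("top0","top6"):
    f=dict(np.load(n+".npz")); c=f["color"].astype(int); m=(c[...,0]>c[...,1]+50)&(c[...,0]>c[...,2]+50); m[:140]=0;m[210:]=0;m[:,:370]=0;m[:,420:]=0
    print(n,"red",m.sum(),np.argwhere(m).mean(0))
w=cloud(f); k=(c.max(2)<60)&(w[...,2]>.035)&(w[...,2]<.06)&(abs(w[...,0]-.5)<.12)&(abs(w[...,1]+.34)<.06)
q=w[k]; print(len(q),q.min(0),q.max(0),np.median(q[:,2]))
# gate angle now, from rail points in the top view
H=cw(-.128,.105); k=(w[...,2]>.08)&(w[...,2]<.095)&(w[...,0]<.53)&(w[...,0]>.33)&(w[...,1]>.06)&(w[...,1]<.18); q=w[k][:,:2]
print("gate",len(q),H,np.polyfit(q[:,0],q[:,1],1),q.min(0),q.max(0))
# back to the gate
bot.move_l([*s[:2],.24] if (s:=list(readout.read_state()["ee_pos"])) else None,speed=.2)
bot.goto(*gp(1.5,.22)); f,s,w=wrist("w7"); st()
for lo in (.1,.128):
    k=(w[...,2]>lo)&(w[...,2]<.142)&(abs(w[...,0]-.456)<.06)&(abs(w[...,1]-.12)<.04)
    n,lab,stt,cen=cv2.connectedComponentsWithStats(k.astype(np.uint8))
    for i in range(1,n):
        if stt[i,4]>30: q=w[lab==i]; print(lo,stt[i,4],q.min(0).round(3),q.max(0).round(3))
g=1.5; 
for n,l in(("post",.104),("knob",.135)): print(n,H+rot(YAW-g)@[-.012,-l])
E
```

```text
top0 red 157 [168.43949045 394.29299363]
top6 red 182 [168.35164835 394.46153846]
129 [ 0.4466446  -0.3644892   0.03569672] [ 0.56610282 -0.30889632  0.05466355] 0.04699527480665244
gate 284 [0.56997747 0.10997144] [0.01495187 0.10174531] [0.36708069 0.10158226] [0.52985902 0.11607743]
t31.02 [0.4562 0.1206 0.22  ] F [-0.5 -0.4  0.5] w0.0849
0.1 475 [0.426 0.116 0.109] [0.444 0.131 0.125]
0.1 462 [0.46  0.113 0.1  ] [0.472 0.127 0.138]
0.128 315 [0.461 0.113 0.128] [0.472 0.127 0.138]
post [0.46589831 0.12126435]
knob [0.43489903 0.12105367]
```

View pics/w7.png

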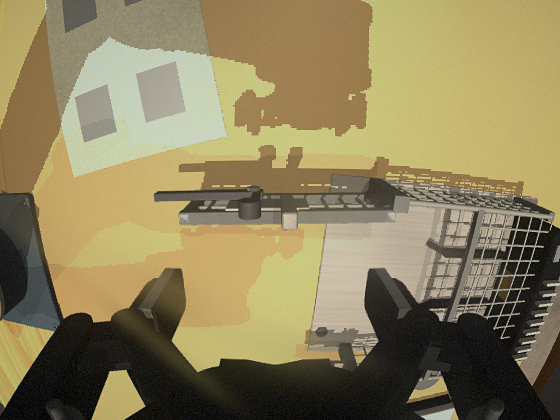

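The gate is still at 1.5 rad with knob at (250,205) and post at (290,218), matching prediction within 1–2 mm. The cutters have not moved. Now I'll squeeze, swing shut and release.

```bash
python3 - <<'E'
from h import *
bot.move_l(gp(1.5,.098)[0],speed=.12,max_force=8); st()
move_gripper(.030,20); st()
for g in np.r_[np.arange(1.4,.05,-.1),0.0]:
    bot.move_l(*gp(max(g,0),.098),speed=.09)
st(); hit=bot.move_l(*gp(-.012,.098),speed=.02,max_force=10); print(hit); st()
move_gripper(.085); bot.wait(.3); st()
bot.move_l(gp(0,.22)[0],speed=.15)
bot.goto([.5,0,.32],R(np.pi/2+YAW)); st(); f,s,w=wrist("w8")
k=(w[...,2]>.082)&(w[...,2]<.098)&(w[...,0]<.6)&(w[...,0]>.5)
for y0 in(-.09,-.06,.04,.08):
    a=w[k&(w[...,1]>y0)&(w[...,1]<y0+.02)]; print(y0,len(a),np.percentile(a[:,0],[2,50,98]).round(4))
k=(w[...,2]>.1)&(w[...,2]<.13)&(abs(w[...,1]+.025)<.02)&(w[...,0]<.6); print("knob",w[k].min(0),w[k].max(0))
k=(w[...,2]>.05)&(w[...,2]<.082)&(w[...,0]<.552)&(w[...,0]>.525)&(w[...,1]>-.125)&(w[...,1]<-.05); q=w[k]; print("bar",len(q),np.polyfit(q[:,1],q[:,2],1),np.median(q,0))
cv2.imwrite("pics/w8c.png",cv2.resize(f["color"][100:310,150:410][...,::-1],None,fx=2.8,fy=2.8))
E
```

```text
t32.18 [0.4563 0.1212 0.0985] F [ 0.9  1.1 -0.2] w0.0850
t32.72 [0.4573 0.1214 0.0985] F [4.3 0.5 3. ] w0.0316
t36.84 [ 0.5505 -0.0022  0.0984] F [-1.2  2.7  8.8] w0.0314
False
t37.09 [ 0.551  -0.0023  0.0984] F [-3.4  3.5 10.4] w0.0315
t37.96 [ 0.5521 -0.0032  0.098 ] F [ 0.6 -0.7  0.4] w0.0848
t39.45 [4.998e-01 1.000e-04 3.199e-01] F [ 0.4 -0.4 -1.4] w0.0849
-0.09 152 [0.5519 0.5565 0.5637]
-0.06 177 [0.5519 0.5582 0.5653]
0.04 165 [0.5601 0.5651 0.5717]
0.08 140 [0.563  0.5674 0.5735]
knob [ 0.53731862 -0.0333074   0.10587239] [ 0.55218183 -0.01535345  0.12531155]
bar 680 [-0.00259603  0.07037453] [ 0.53960752 -0.09929259  0.07162666]
```

View pics/w8c.png

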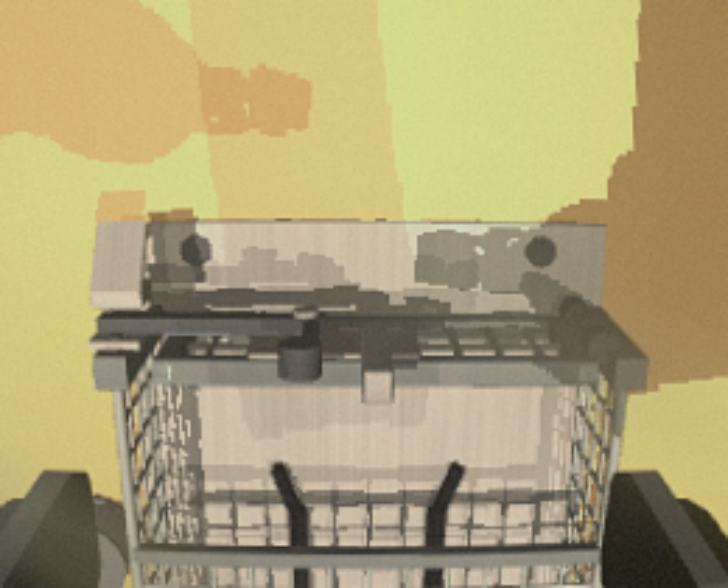

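The gate is shut, with the rail positions as at the start. The bar is level in the notch (top at 0.0716 m, slope ≈ 0) and the knob is back at rest.

```bash
python3 - <<'E'
from h import *
st(); print(ticket.hand_in())
E
```

```text
t39.50 [4.997e-01 1.000e-04 3.191e-01] F [ 0.4 -0.2 -1.5] w0.0851
the job is handed in; nothing more can be done
None
```

The job is done and was handed in at 39.5 s of the 72 s allowed; the hand-in gives no verdict. I squeezed the latch, swung the gate to about 1.5 rad, drew the pack out by its pull and let go of it on the sill. I then regrasped it by its body, laid it flat on the mat, and swung the gate shut with the lever held squeezed until closed.

**Last checks**
- **Gate:** its rail is within about 1 mm of its starting position.
- **Latch:** the bar is level in the catch, with its top at 71.6 mm (72 mm expected), and the knob is back at rest.
- **Pack:** its top face measured about 47 mm above the bench (49 mm expected on the mat), within the 2 mm calibration. The picture taken right after placing showed it wholly on the mat.
- **Other items:** the cutters, whose tip lies close to a corner of the pack, had not moved (under 0.2 pixel in the top view). The other bystanders were only seen in pictures, not re-measured.
- **Robot:** the arm ended well clear of everything.

No check failed.

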